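Snug up the hold-down bolt of the bookbinding press

ROBOT

A 7-joint arm with a two-finger parallel gripper is mounted at the origin on the work surface. World frame = base frame: x ahead of the robot, y to its left, z up, the work surface at z = 0. Lengths are in mm, angles in rad, forces in N, time in s.
With the tool pointing down it reaches from about 400 to 900 mm from the base axis. Payload 5.6 kg.
Tool frame: the origin (TCP) lies at the very end of the fingers, on their centre line; the grasp point (between the pads) lies 19 mm behind it (r.hold_point_z is the z of the grasp point in the tool frame, in mm); z points along the fingers, y is the line along which they close (so a half turn about z gives the same grasp; the last joint's range is limited). The gripper opens to 92 mm and grips with 3 to 60 N. Pads are 20 mm wide; open, the fingers measure 128 mm over their backs; the gripper's body (75 mm by 189 mm) begins 69 mm behind the grasp point.
Start: joints at [-1.172, 0.468, -0.012, 1.603, 0.006, 1.071, -0.056], TCP at [277.959, 587.578, 214.592] pointing down, gripper open.
Joint ranges: [-2.53, 2.53], [-0.31, 2.02], [-1.57, 1.55], [0.28, 2.44], [-1.29, 4.43], [0.15, 1.84], [-2.92, 2.92]. Speed limits (rad/s): [2.57, 2.57, 3.14, 3.14, 3.14, 3.14, 3.14].

INTERFACE

Orientations are given as a rotation vector (axis times angle).
In Python, from workcell import r, eyes, workorder gives the robot as it stands.
- The arm moves only by the tool send_rows, never from a script. Its argument "plan" is a list of rows, each a list of 7 numbers: the turn, a rotation vector about the tool's x, y, z in rad, then the shift along the tool's x, y, z in m, then the finger opening in m, from 0 to 0.0919. A call has 1 to 20 rows; each row shifts and turns the commanded pose from where the row before left it, along the tool's axes as they then stand; what a row does not reach is not made up. A row lasts 1/10 s, in which the tool goes at most 50 mm and 8.59 degrees, less where a joint would pass 70% of its speed; a pose out of reach is approached as far as the arm can. A call is refused whole if a number of a shift passes 0.05 or a number of a turn 0.15, either way. A call with a gripper value outside its range is refused whole. The fingers move at their own pace and stop on an object; the grip force is fixed at half the most. Time passes only in rows, so rows that do not move let the fingers close. It gives the time, the measured TCP pose, the force, the opening and the grip force at its end, in the units of the state.
- r.read_state(): the state, without advancing time (a new reading comes with each control period).
- eyes.snapshot(name): name is "scene" or "top" or "wrist"; returns a dict with "frame" (384x512x3 uint8, red, green, blue), "fx", "fy", "cx", "cy" (pixels), "dist" ([k1, k2, p1, p2, k3] as OpenCV has them; the pictures are not rectified), "origin" and "attitude" of the camera in the world. Camera axes: x right, y down, z forward; pixel columns grow to the right and rows downward; lengths in mm; the calibration is good to about 2 mm. A picture is of the moment at which its call begins. There is no depth.
- workorder.finish_job(): hands the job in; it is judged then, once.
The state is a dict: "t": time; "joint_pos": joint angles; "joint_vel": joint speeds; "joint_torque": joint torques, N m; "eef_pos": TCP position; "tcp_rot": TCP orientation; "force": force on the tool from outside, world axes, zero at the start; "moment": the same for the moment, N m; "gripper_width": finger opening in mm; "grip_force": force on a finger pad.
Only numpy, scipy, OpenCV 4.12 (cv2) and the standard library are available. Lean on these libraries where they do the work, as an engineer would, in place of code of your own. Each camera call takes 0.05 s, during which the arm holds its last target. There are 200 camera calls.

TASK

The hold-down bolt in the foot of the bookbinding press has worked loose. Take the ring wrench from the cutting mat and, with its smaller ring, tighten the bolt clockwise in short strokes between the two gussets, lifting and reseating the ring, until the bolt is fully home; finish by snugging it against its stop with about 0.6 N m (a pull of some 5 N at the middle of the handle), holding that for a moment, without straining the bolt or forcing the wrench or the gripper against the press. Then take the wrench off and lay it gently back on the cutting mat, flat, with both rings on the mat, having turned the bolt only with the wrench and left everything else where it was.

Things in the scene. Friction and masses are not known exactly. Their poses are not given: they have to be found in the camera images.
- bolt_top (a point): Steel hexagon flange bolt, axis vertical, in the press's foot plate between two gussets. Point: centre of the top of its head. Hexagon 24 mm across flats, from 12.5 to 2.5 mm below this point, above it a round end 23 mm wide. Below it a flange, 34 mm wide, 4 mm thick, on the foot plate. Desk 30.5 mm below. x axis: square to a pair of flats (flats face every 60 deg from it); turns with the bolt
- bolt (a joint): Turn of the bolt, rad: 0 = fully home (hard stop), negative = still loose by that angle; grows as the bolt turns clockwise seen from above. Starts 1.4 to 2.2 rad loose. Rubs with a steady 0.2 N m and stays where it is left; its head does not sink noticeably. At home the torque rises sharply
- press: Bookbinding screw press, welded grey steel, fixed, 400 mm tall. Origin: on the bolt's axis at desk level, z up; the press rises on its +y side, the handle's side is -y. Foot plate 14 mm thick, from y -45 mm. Two upright gussets, 8 mm thick, inner faces at x -46 and +46 mm, y -34 to +50 mm, 80 mm tall at the outer end. Channel 108 mm wide at y 50 mm
- gusset_end (a point): Middle of the open end of the pocket between the gussets: 34 mm from the bolt's axis along the press's -y, at the height of the gussets' outer top corners (80 mm). A wrench seated on the bolt or lifted just clear of it can swing 45 deg to either side of the press's -y before its shank meets a gusset's outer end
- wrench_grip (a point): Offset ring wrench, plain steel, 0.27 to 0.43 kg, standing on its two rings like a bridge. Point: middle of the straight handle, half-way up: the place to grasp and its balance point. Handle 150 mm long, 16 wide, 12 thick, 24.5 mm above the rings' underside, cranked down to a ring at each end, centres 120 mm from here. x axis along the handle to the smaller ring; z up when it lies flat
- ring_small (a point): Centre of the wrench's smaller ring, which fits the bolt, on its underside. 39 mm outside, 13 mm tall, open right through, six-sided hole 25.5 mm across flats, a pair of flats square to the wrench's x axis: fits the bolt every 60 deg with about 7 deg of play either way. Seated, its underside lies on the bolt's flange, 12.5 mm below bolt_top. At the start it points roughly along +y
- ring_large (a point): Centre of the wrench's larger ring, on its underside: 47 mm outside, 15 mm tall, six-sided hole 31.5 mm across flats. Too big: it spins on the bolt
- mat: Dark green cutting mat, 280 mm (its x) by 360 mm (its y), 3 mm thick, fixed flat on the desk. Origin in the middle of its underside. The wrench starts on it and is laid back on it
- spanner: small open-and-ring spanner, about 135 mm long and 7 mm thick, lying near the far edge of the cutting mat; too small for this bolt; leave alone. Origin under the middle of its shank
- bottle: painted glass bottle, 75 mm diameter, 285 mm tall, beyond the cutting mat; leave alone. Origin under its centre
- flask: steel flask, 70 mm diameter, 250 mm tall, right side of the desk; leave alone. Origin under its centre
- palette: round white paint palette, 150 mm diameter, 8 mm thick, at the middle of the desk's far side; leave alone. Origin under its centre
- bowl: steel water bowl, 124 mm across, 45 mm tall, beyond the press's foot; leave alone. Origin under its centre
- tube_a: paint tube, about 100 mm long and 14 mm thick, lying beside the press's foot, on the robot's side; leave alone. Origin under its middle
- tube_b: paint tube, the same, lying between the robot and the other tube; leave alone. Origin under its middle

How it is judged:
By the outcome, as a careful person would: the job done as asked, in the order asked, and still so for the second after the job is handed in, with the robot touching nothing.
It also fails if it takes over 72 s, if anything falls off the work surface, if the arm or the gripper's body presses on something with over 40 N, if the wrist force passes 120 N, or if a joint passes its speed limit or range.

## Working session

There is one attempt and no reset: what is moved stays moved. The work goes in short steps, Python scripts to look and compute and a tool call to move; the robot and the scene stay as the last step left them, time stands still between calls to the robot, and variables do not carry over. Pictures are saved under pics/ and viewed, at most 10 in all, crops included, and the job is handed in when it is done.

Besides the shell and the picture viewer there is one more tool, called after "Call:" as name(argument=value, ...), one argument or row to a line, values as JSON. send_rows: Moves the arm, as the interface text tells. Its arguments: {"type":"object","properties":{"plan":{"type":"array"}},"required":["plan"]}

```bash
ls; mkdir -p pics
cat > h.py <<'E'
import numpy as np, cv2
from scipy.spatial.transform import Rotation as R
from workcell import r, eyes, workorder
def cam(s):
    K=np.array([[s["fx"],0,s["cx"]],[0,s["fy"],s["cy"]],[0,0,1.]]); A=np.array(s["attitude"],float)
    M=A if A.shape==(3,3) else R.from_rotvec(A).as_matrix()
    return K,np.array(s["dist"],float),M,np.array(s["origin"],float)
def to_plane(s,px,z):
    K,d,M,o=cam(s)
    p=cv2.undistortPoints(np.array(px,float).reshape(-1,1,2),K,d).reshape(-1,2)
    v=np.c_[p,np.ones(len(p))]@M.T
    return o+v*((np.atleast_1d(z)-o[2])/v[:,2])[:,None]
def proj(s,P):
    K,d,M,o=cam(s)
    rv=cv2.Rodrigues(M.T)[0]
    return cv2.projectPoints(np.array(P,float).reshape(-1,1,3),rv,-M.T@o,K,d)[0].reshape(-1,2)
def save(s,name,crop=None,k=1):
    f=s["frame"][:,:,::-1]
    if crop: f=f[crop[1]:crop[3],crop[0]:crop[2]]
    cv2.imwrite("pics/"+name,cv2.resize(f,None,fx=k,fy=k,interpolation=cv2.INTER_CUBIC))
E
python3 - <<'E'
from h import *
import pickle
st=r.read_state();print(st, r.hold_point_z)
S={n:eyes.snapshot(n) for n in("scene","top","wrist")}
pickle.dump(S,open("s0.pkl","wb"))
for n,s in S.items(): print(n,s["fx"],s["cx"],s["cy"],s["dist"],s["origin"],s["attitude"])
f=np.hstack([S["scene"]["frame"],S["top"]["frame"]])[:,:,::-1]
save(S["top"],"top0.png",None,1.56); save(S["scene"],"scene0.png",None,1.56)
E
```

```text
pics
{'t': 0.0, 'joint_pos': array([-1.17198772,  0.46834091, -0.01160118,  1.60359554,  0.00599386,
        1.0713795 , -0.05631421]), 'joint_vel': array([ 0.00092327, -0.00064436,  0.00022242, -0.00114076,  0.00055781,
       -0.0018446 , -0.00147628]), 'joint_torque': array([ 4.12832032e-04, -5.20565236e+01, -1.20677237e-02, -2.43751055e+01,
       -5.64989308e-02,  1.71271496e-02,  1.55829894e-04]), 'eef_pos': array([277.74578403, 587.05006613, 213.6754857 ]), 'tcp_rot': array([-6.88431039e-01, -3.06497086e+00,  2.62169430e-03]), 'force': array([0.4464261 , 0.49782691, 0.2202656 ]), 'moment': array([-0.02520351, -0.02544622,  0.00519299]), 'grip_force': 0.0, 'gripper_width': 92.17930519430165} -18.700000000000003
scene 463.748983715375 249.0160610454394 191.458316861307 [-0.12247177  0.          0.          0.          0.        ] [ 1196.40785812 -1072.98958348   971.24043771] [-2.16016228 -0.66437821  0.32976751]
top 406.73748301749237 258.7624466907617 191.67476667021987 [0.01796613 0.         0.         0.         0.        ] [ 419.96051172 -187.56177471 1155.07679466] [-2.1213343   2.16736445 -0.13815859]
wrist 313.650400527804 259.14666685052 188.05935167910823 [-0.04873433  0.          0.          0.          0.        ] [209.73205404 619.67166807 383.55677869] [2.4515005  1.55370267 0.21314543]
```

View pics/top0.png

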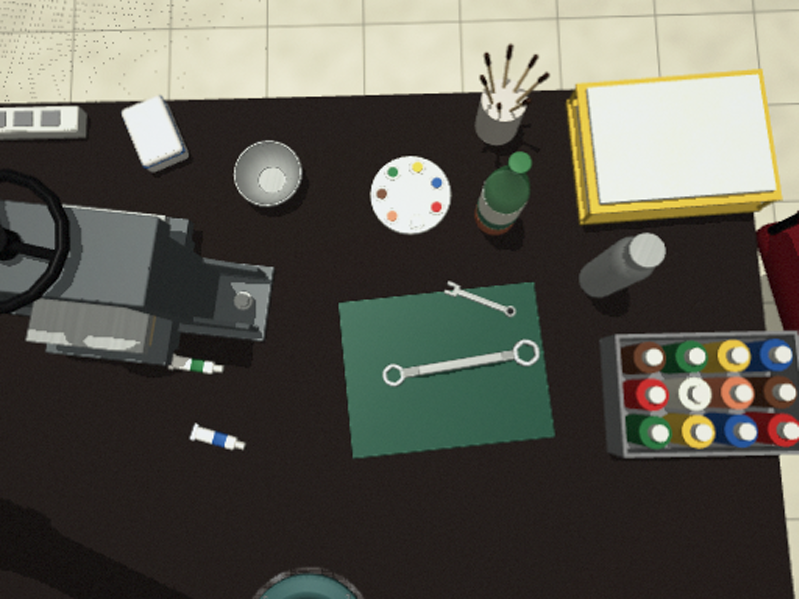

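View pics/scene0.png

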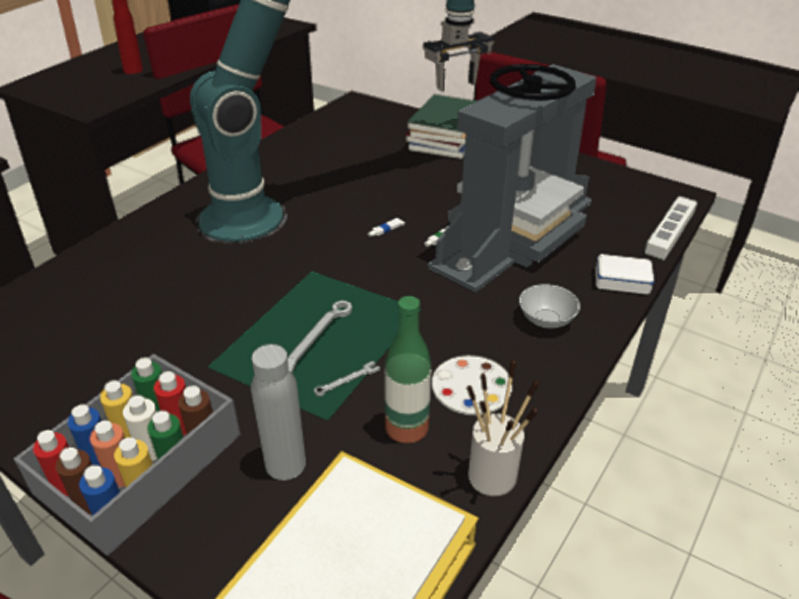

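The top view shows the wrench with its small ring at about (393,375) and its large ring at (526,352), and the bolt at (243,300). All three are at a scale of 1.56. Next I'll enlarge both areas.

Run:
```python
from h import *
import pickle
S=pickle.load(open("s0.pkl","rb")); f=S["top"]["frame"][:,:,::-1]
up=lambda a,k:cv2.resize(a,None,fx=k,fy=k,interpolation=cv2.INTER_CUBIC)
a=up(f[150:230,100:180],5)  # bolt, 400x400
b=up(f[150:230,100:180],5)
w=up(f[205:265,230:360],6)[:, :780]
c=np.zeros((600,780,3),np.uint8)
a=up(f[155:220,105:180],4) # 300x260
sc=S["scene"]["frame"][:,:,::-1]; sb=up(sc[145:195,265:335],4.8)
c[:260,:300]=a; c[:240,320:656]=sb[:240,:336]
w=up(f[208:262,232:362],6); c[270:594,:780]=w
cv2.imwrite("pics/c0.png",c)
s=S["top"]; 
print(to_plane(s,np.array([[393,375],[526,352],[243,300]])/1.5625,[16,18,30]))
print("mat",to_plane(s,np.array([[339,303],[534,282],[554,437],[353,458]])/1.5625,3))
print("foot", to_plane(s,np.array([[273,267],[265,340]])/1.5625,80))
print("others",to_plane(s,np.array([[453,288],[511,311],[175,363],[222,368],[192,432],[243,445]])/1.5625,7))
```

```text
[[ 444.29753586 -154.350435     16.        ]
 [ 480.04890966 -392.00329493   18.        ]
 [ 583.11357321  111.44344262   30.        ]]
mat [[ 577.55476726  -57.46503253    3.        ]
 [ 608.42028616 -415.34796191    3.        ]
 [ 329.92952515 -436.82054462    3.        ]
 [ 300.42008545  -80.60359873    3.        ]]
foot [[632.16174723  47.23661232  80.        ]
 [506.49838912  59.79732353  80.        ]]
others [[ 600.02333457 -266.57665512    7.        ]
 [ 555.40728457 -370.37639229    7.        ]
 [ 474.47740026  238.40067818    7.        ]
 [ 463.6257915   153.51371271    7.        ]
 [ 351.81874335  204.41062166    7.        ]
 [ 327.28588647  113.50984643    7.        ]]
```

View pics/c0.png

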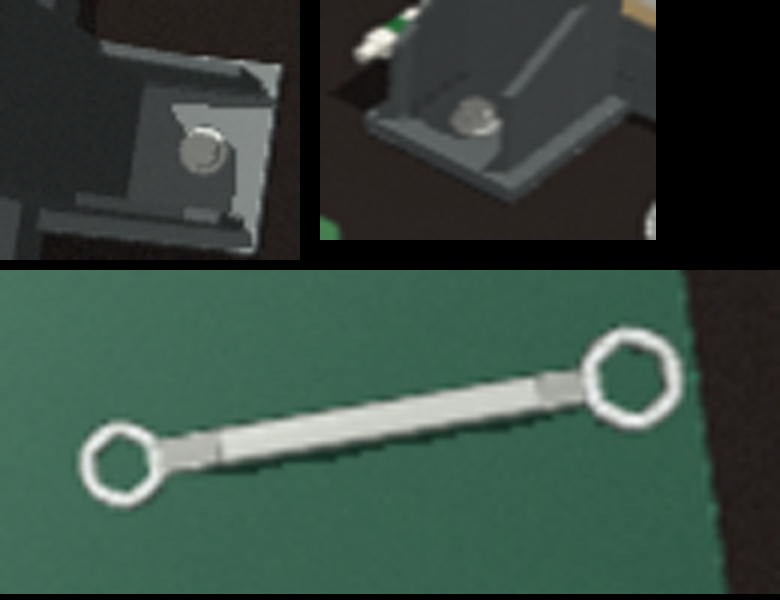

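The crop shows the bolt head at about (203,149) in the top-left panel, with the foot plate corners at (282,63) and (255,250). The small ring is centred at (121,464) and the large ring at (632,379). Next I'll work out the geometry and plan the first move.

```bash
cat >> h.py <<'E'
def pose():
    st=r.read_state(); return np.array(st["eef_pos"]),R.from_rotvec(st["tcp_rot"]),st
def yaw(Rt): x=Rt.apply([1,0,0]); return np.degrees(np.arctan2(x[1],x[0]))
def down(y): return R.from_euler('z',y,degrees=True)*R.from_euler('x',180,degrees=True)
def rows(p,Rt,P2,yaw2,n,g):
    """n straight rows to P2 (mm)/yaw2 (deg), tool down"""
    R2=down(yaw2); rv=(Rt.inv()*R2).as_rotvec(); out=[];Rc=Rt
    T=np.round(rv/n,3)
    for i in range(n):
        d=Rc.inv().apply((np.array(P2)-p)/n)/1000
        out.append([*map(float,T),*map(float,np.round(d,4)),g]); Rc=Rc*R.from_rotvec(T)
    return out
def relcam(s):
    p,Rt,_=pose(); K,d,M,o=cam(s)
    return Rt.inv().apply(o-p),Rt.inv().as_matrix()@M
E
python3 - <<'E'
from h import *
import pickle
S=pickle.load(open("s0.pkl","rb"));s=S["top"]
a=to_plane(s,[[232+121/6,208+(464-270)/6],[232+632/6,208+(379-270)/6]],[16,18])
d=a[0]-a[1];print("rings",a,np.hypot(*d[:2]),np.degrees(np.arctan2(d[1],d[0])),a.mean(0))
b=to_plane(s,[[105+203/4,155+149/4]],[30.5]);print("bolt",b)
c=to_plane(s,[[105+282/4,155+63/4],[105+255/4,155+250/4]],14);e=c[0]-c[1];print("foot",c,np.hypot(*e[:2]),np.degrees(np.arctan2(e[1],e[0])),c.mean(0))
# grip axis and 45mm
n=np.array([-e[1],e[0]])/np.hypot(*e[:2]);print("bolt-footmid along y", (b[0,:2]-c.mean(0)[:2])@n,(b[0,:2]-c.mean(0)[:2])@[n[1],-n[0]])
p,Rt,st=pose();o,M=relcam(S["wrist"]);print("cam in tool",o,M[:,2],"x",M[:,0],yaw(Rt))
np.savez("wc.npz",o=o,M=M)
w=rows(p,Rt,[300,330,260],110,8,.0919);print(w[0])
E
```

```text
rings [[ 443.33964117 -156.13242349   16.        ]
 [ 477.54989304 -393.80727346   18.        ]] 240.12429206776528 98.19073809564645 [ 460.44476711 -274.96984848   17.        ]
bolt [[582.32039588 110.65663754  30.5       ]]
foot [[645.51669964  59.42279774  14.        ]
 [512.1453637   77.37843406  14.        ]] 134.57458202024387 -7.667564879510556 [578.83103167  68.4006159   14.        ]
bolt-footmid along y 42.3437749320618 -2.179851389053033
cam in tool [ 7.54075643e+01  4.76909962e-02 -1.69685140e+02] [-2.70267080e-01  7.94513640e-04  9.62785061e-01] x [ 7.55496599e-04  9.99999527e-01 -6.13145579e-04] 154.6823983708848
[-0.0, 0.0, 0.097, -0.0163, -0.0279, -0.0057, 0.0919]
```

Call:
send_rows(
  plan=[
    [0,0,0.141,-0.019,-0.032,-0.006,0.0919],
    [0,0,0.141,-0.023,-0.029,-0.006,0.0919],
    [0,0,0.141,-0.027,-0.025,-0.006,0.0919],
    [0,0,0.141,-0.03,-0.021,-0.006,0.0919],
    [0,0,0.141,-0.033,-0.017,-0.006,0.0919],
    [0,0,0.141,-0.035,-0.012,-0.006,0.0919],
    [0,0,0.141,-0.036,-0.007,-0.006,0.0919],
    [0,0,0,-0.043,0.01,0,0.0919],
    [0,0,0,-0.043,0.01,0,0.0919],
    [0,0,0,-0.043,0.01,0,0.0919],
    [0,0,0,-0.043,0.01,0,0.0919],
    [0,0,0,-0.043,0.01,0,0.0919],
    [0,0,0,-0.043,0.01,0,0.0919],
    [0,0,0,-0.043,0.01,0,0.0919],
    [0,0,0,-0.043,0.01,0,0.0919],
    [0,0,0,-0.04,-0.003,0.022,0.0919],
    [0,0,0,-0.04,-0.003,0.022,0.0919],
    [0,0,0,-0.04,-0.003,0.022,0.0919],
    [0,0,0,-0.04,-0.003,0.022,0.0919],
    [0,0,0,-0.04,-0.003,0.022,0.0919],
  ],
)

```text
t: 2.15
eef_pos: [443.3, -200.4, 145.7]
tcp_rot: [2.057, 2.374, 0.0]
force: [0.4, 0.4, -0.5]
gripper_width: 91.7
grip_force: 0.0
```

Call:
send_rows(
  plan=[
    [0,0,0,-0.026,0.002,0.018,0.0919],
    [0,0,0,-0.026,0.002,0.018,0.0919],
    [0,0,0,-0.025,0.002,0.018,0.0919],
    [0,0,0,0,0,0,0.0919],
  ],
)

```text
t: 2.55
eef_pos: [458.5, -277.3, 90.6]
tcp_rot: [-2.062, -2.368, 0.005]
force: [-0.6, -0.0, 0.6]
gripper_width: 92.0
grip_force: 0.0
```

Run:
```python
from h import *
import pickle
s=eyes.snapshot("wrist");pickle.dump(s,open("s1.pkl","wb"))
p,Rt,st=pose();print(p,yaw(Rt),st["t"])
save(s,"w1.png",None,1.5)
P=[[443.3,-156.1,16],[477.5,-393.8,18],[460.4,-275,33],p]
print(proj(s,P)*1.5)
```

```text
[ 458.82079807 -275.67258014   91.41308202] 97.97017056932803 2.6
[[390.99803469  51.39624802]
 [392.1734845  479.94715272]
 [391.77307639 301.20585705]
 [388.0052041  348.76154629]]
```

View pics/w1.png

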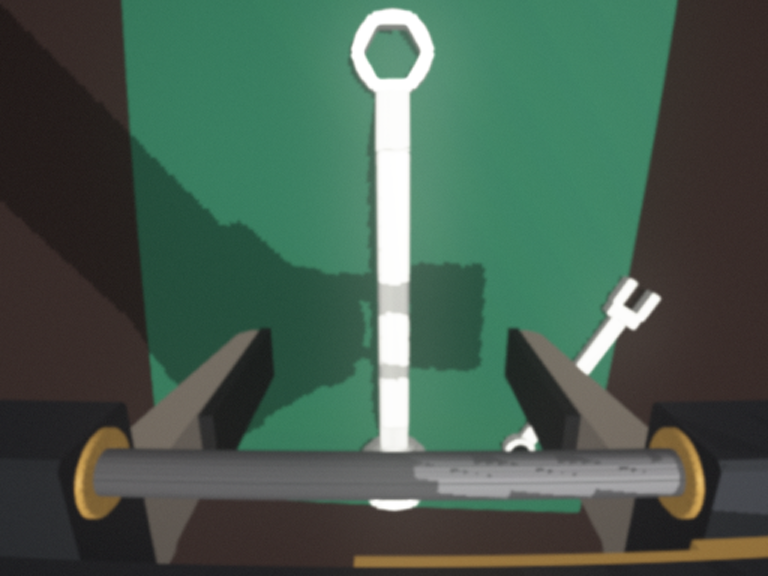

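The wrist view shows the small ring at (393,51) against a predicted (391,51). The handle is at column 392, straight between the fingers, so I'll lower and grasp.

Call:
send_rows(
  plan=[
    [0,0,0,0,0.0015,0.025,0.0919],
    [0,0,0,0,0,0.025,0.0919],
    [0,0,0,0,0,0.02,0.0919],
    [0,0,0,0,0,0.01,0.0919],
    [0,0,0,0,0,0,0.0919],
    [0,0,0,0,0,0,0.016],
    [0,0,0,0,0,0,0.01],
    [0,0,0,0,0,0,0.01],
    [0,0,0,0,0,0,0.01],
    [0,0,0,0,0,0,0.01],
    [0,0,0,0,0,0,0.01],
  ],
)

```text
t: 3.7
eef_pos: [461.6, -274.3, 12.7]
tcp_rot: [2.058, 2.373, 0.0]
force: [0.5, -0.0, 0.7]
gripper_width: 45.8
grip_force: 0.0
```

Call:
send_rows(
  plan=[
    [0,0,0,0,0,0,0.01],
    [0,0,0,0,0,0,0.01],
    [0,0,0,0,0,0,0.01],
    [0,0,0,0,0,0,0.01],
    [0,0,0,0,0,0,0.01],
    [0,0,0,0,0,0,0.01],
    [0,0,0,0,0,0,0.01],
  ],
)

```text
t: 4.4
eef_pos: [461.1, -274.3, 12.5]
tcp_rot: [-2.058, -2.373, 0.0]
force: [-1.9, 0.2, 1.1]
gripper_width: 15.3
grip_force: 30.0
```

```bash
python3 -c "
from h import *
p,Rt,st=pose();print(p,yaw(Rt),st['gripper_width'],st['grip_force'],st['force'],st['moment'],st['joint_pos'])"
```

```text
[ 461.07271546 -274.32158928   12.51759457] 98.12013620965318 15.34686781175297 30.000420212745667 [-1.94328906  0.17799829  1.05329719] [-0.09338361  0.54506157  0.07181331] [ 0.03361046  0.64070656  0.56361656  2.0317736  -0.57382447  0.62856013
  1.12626208]
```

Call:
send_rows(
  plan=[
    [0,0,0,0,0,-0.01,0.01],
    [0,0,0,0,0,-0.02,0.01],
    [0,0,0,0,0,-0.03,0.01],
    [0,0,0.033,0.032,0.01,-0.01,0.01],
    [0,0,0.033,0.032,0.009,-0.01,0.01],
    [0,0,0.033,0.033,0.008,-0.01,0.01],
    [0,0,0.033,0.033,0.007,-0.01,0.01],
    [0,0,0.033,0.033,0.006,-0.01,0.01],
    [0,0,0.033,0.033,0.005,-0.01,0.01],
    [0,0,0.033,0.033,0.004,-0.01,0.01],
    [0,0,0.033,0.033,0.003,-0.01,0.01],
    [0,0,0,0,0,0,0.01],
    [0,0,0,0,0,0,0.01],
  ],
)

```text
t: 5.7
eef_pos: [506.7, -9.2, 152.9]
tcp_rot: [2.35, 2.085, 0.001]
force: [0.2, 0.1, -4.2]
gripper_width: 15.5
grip_force: 30.0
```

Run:
```python
from h import *
import pickle
s=eyes.snapshot("wrist");pickle.dump(s,open("s2.pkl","wb"))
p,Rt,st=pose();print(p,yaw(Rt),st["t"],st["gripper_width"],st["force"],st["moment"],st["joint_pos"])
b=proj(s,[[582.3,110.7,30.5]])[0];print("bolt exp",b)
f=s["frame"][:,:,::-1]
x,y=int(b[0]),int(b[1]);x0,y0=max(0,x-50),max(0,y-40)
f2=f[y0:y0+75,x0:x0+100];print(x0,y0)
c=np.zeros((600,800,3),np.uint8);c[:,:]=cv2.resize(f2,(800,600),interpolation=cv2.INTER_CUBIC)
cv2.imwrite("pics/w2.png",c)
```

```text
[506.31039475 -10.42061755 152.68668001] 83.033521375851 5.75 15.711418747258032 [ 0.04987268 -0.43889653 -3.49948435] [-0.10148701  0.07709411  0.00384284] [-0.71377374  0.38256498  0.82115907  2.04647495 -0.3681294   0.86201172
  0.19431055]
bolt exp [328.49736682  39.15887898]
278 0
```

View pics/w2.png

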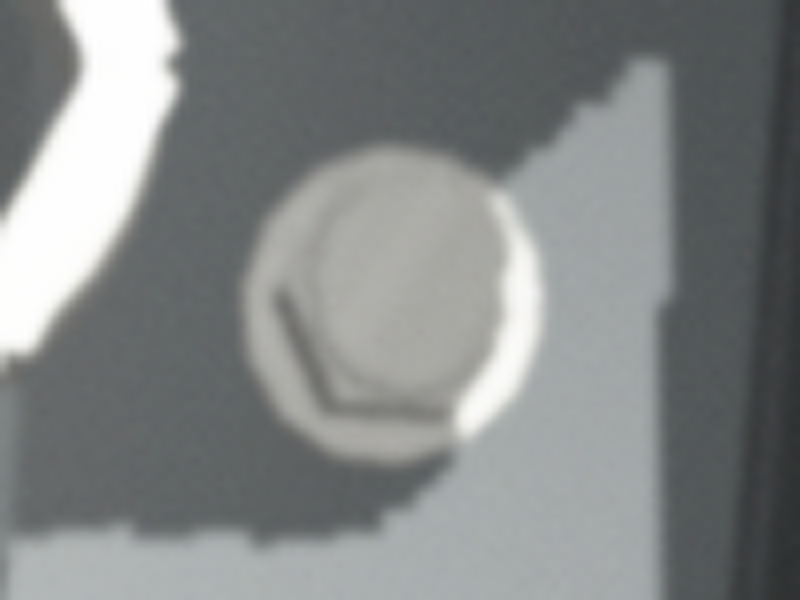

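The crop is at scale 8 with its offset at (278,0). It shows the bolt flange centred at about (394,305), with hex corners at the flange at (280,292), (330,405) and (455,412).

Run:
```python
from h import *
import pickle
s=pickle.load(open("s2.pkl","rb"))
p=np.array([506.5,-9.8,152.8]);y=83.03
g=lambda u:np.array(u,float)/8+[278-.5+.5/8,-.5+.5/8]
print("flange c",to_plane(s,g([[394,305]]),18),"head",to_plane(s,g([[410,280]]),30.5))
c=to_plane(s,g([[280,292],[330,405],[455,412]]),18)[:,:2];print(c)
for a,b in((0,1),(1,2)):
    e=c[b]-c[a];print(np.hypot(*e),"flat dir",np.degrees(np.arctan2(e[1],e[0]))%60)
# ring
f=s["frame"].min(2);m=(f>225).astype(np.uint8);m[150:]=0;
n,l,st,ce=cv2.connectedComponentsWithStats(m);print(st,ce)
tx=np.array([np.cos(np.radians(y)),np.sin(np.radians(y)),0])
R0=p+120*tx;R0[2]=p[2]-9.5+13;print("exp ring px",proj(s,[R0]),R0)
# outline top at y 83: hole centre
th=np.linspace(0,2*np.pi,60);O=R0+19.5*np.c_[np.cos(th),np.sin(th),0*th];q=proj(s,O);print(q.min(0),q.max(0))
```

```text
flange c [[583.69496601 114.01424027  18.        ]] head [[582.83234212 114.38010504  30.5       ]]
[[571.00431629 116.78698506]
 [575.69233655 104.21042085]
 [589.81637494 101.90481303]]
13.42190377932932 flat dir 50.44336368685825
14.310984870869083 flat dir 50.728811324265486
[[     0      0    512    384 191276]
 [    48      0     22     18    371]
 [   183      0     11     13    138]
 [   220      0     80    105   3019]
 [   336     30      9     24     84]
 [    47     43     21     38    542]
 [   246    106     28     44   1178]] [[256.37305255 195.00620569]
 [ 58.45552561   8.11590296]
 [188.01449275   5.78985507]
 [259.23219609  53.4057635 ]
 [341.10714286  41.88095238]
 [ 56.89114391  58.19926199]
 [259.41341256 127.60696095]]
exp ring px [[258.03728019   8.24085912]] [521.06195569 109.31317915 156.3       ]
[217.58801448 -36.44770086] [298.48017418  51.03500639]
```

```bash
cat > log.py <<'E'
from h import *
L=[]
def rep(n,*row): L.extend([row[:6]]*n)
for a,b in((.019,.032),(.023,.029),(.027,.025),(.03,.021),(.033,.017),(.035,.012),(.036,.007)): rep(1,0,0,.141,-a,-b,-.006)
rep(8,0,0,0,-.043,.01,0);rep(5,0,0,0,-.04,-.003,.022)
N1=len(L)
rep(2,0,0,0,-.026,.002,.018);rep(1,0,0,0,-.025,.002,.018)
rep(1,0,0,0,0,.0015,.08)
N2=len(L)
rep(1,0,0,0,0,0,-.06)
for a,b in((.032,.01),(.032,.009),(.033,.008),(.033,.007),(.033,.006),(.033,.005),(.033,.004),(.033,.003)): rep(1,0,0,.033,a,b,-.01)
N3=len(L)
def fk(L,after=False,p=(277.959,587.578,214.592),rv=(-6.88431039e-01,-3.06497086e+00,2.6e-3)):
    p=np.array(p);Rt=R.from_rotvec(rv)
    for q in L:
        d=np.array(q[3:6])*1000;R2=Rt*R.from_rotvec(q[:3])
        p=p+(R2 if after else Rt).apply(d);Rt=R2
    return p,Rt
E
python3 - <<'E'
from log import *
for a in(False,True):
    for n in(N1,N2,N3): p,Rt=fk(L[:n],a);print(a,p.round(1),yaw(Rt))
p,Rt=fk(L);q=[pose()[0] for _ in range(3)];print(q)
E
```

```text
False [ 443.2 -199.2  147.7] 98.13059159058322
False [ 461.4 -274.6   13.8] 98.13059159058322
False [506.6 -10.4 153.4] 83.00449073351984
True [ 406.8 -200.   147.7] 98.13059159058322
True [ 425.  -275.4   13.8] 98.13059159058322
True [478.9 -12.9 153.4] 83.00449073351984
[array([506.31039475, -10.42061755, 152.68668001]), array([506.31039475, -10.42061755, 152.68668001]), array([506.31039475, -10.42061755, 152.68668001])]
```

Call:
send_rows(
  plan=[
    [0,0,0,0.003,0.014,0,0.01],
    [0,0,0,0.003,0.014,0,0.01],
    [0,0,0,0.003,0.014,0,0.01],
    [0,0,0.049,0.0035,0.013,0,0.01],
    [0,0,0,0,0,0.025,0.01],
    [0,0,0,0,0,0.03,0.01],
    [0,0,0,0,0,0.025,0.01],
    [0,0,0,0,0,0.015,0.01],
    [0,0,0,0,0,0.01,0.01],
    [0,0,0,0,0,0,0.01],
    [0,0,0,0,0,0,0.01],
  ],
)

```text
t: 6.85
eef_pos: [563.4, -5.1, 48.3]
tcp_rot: [2.403, 2.022, 0.001]
force: [-0.7, 1.1, -2.5]
gripper_width: 15.4
grip_force: 30.0
```

Run:
```python
from h import *
import pickle
s=eyes.snapshot("wrist");t=eyes.snapshot("top");sc=eyes.snapshot("scene");pickle.dump((s,t,sc),open("s3.pkl","wb"))
p,Rt,st=pose();print(p,yaw(Rt),st["t"],st["force"],st["moment"])
f=s["frame"][:,:,::-1]
a=cv2.resize(f[0:75,209:309],(800,600),interpolation=cv2.INTER_CUBIC)[:330]
b=cv2.resize(t["frame"][155:220,105:180,::-1],(300,260),interpolation=cv2.INTER_CUBIC)
d=cv2.resize(sc["frame"][145:200,255:345,::-1],(425,260),interpolation=cv2.INTER_CUBIC)
c=np.zeros((600,800,3),np.uint8);c[:330]=a;c[335:595,:300]=b;c[335:595,320:745]=d
cv2.imwrite("pics/w3.png",c)
```

```text
[563.61626902  -4.57299001  48.67659227] 80.20085057241866 7.0 [ 0.77419632  0.20494339 -3.33665623] [-0.05237153  0.06571516  0.03477077]
```

View pics/w3.png

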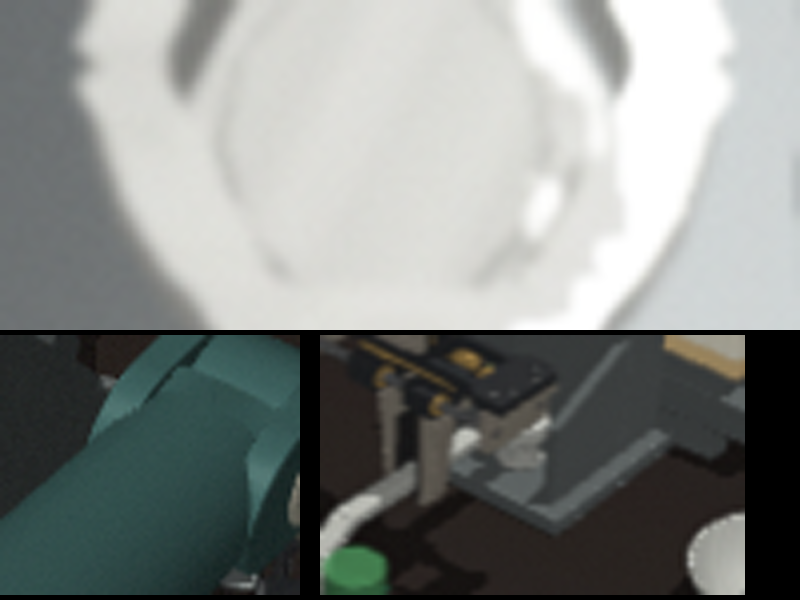

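The wrist crop (scale 8, offset (209,0)) shows the ring hole's side corners at (185,95) and (620,95). The bolt's round top sits inside the ring, with its left edge near x=222 and its lower edge near y=290. I'll compare these with the projections.

Run:
```python
from h import *
import pickle
s,t,sc=pickle.load(open("s3.pkl","rb"))
cr=lambda P:((proj(s,P)-[209,0])*8+3.5).round(0)
C=np.array([583.2,113.7]);p=np.array([563.4,-4.7,48.1]);y=np.radians(80.2)
tx=np.array([np.cos(y),np.sin(y),0]);ty=np.array([np.sin(y),-np.cos(y),0])
th=np.radians(np.arange(0,360,15))
def ex(P): q=cr(P);return "L",q[q[:,0].argmin()],"R",q[q[:,0].argmax()],"B",q[q[:,1].argmax()]
circ=lambda c,z,r:np.c_[c[0]+r*np.cos(th),c[1]+r*np.sin(th),0*th+z]
print("bolt top",ex(circ(C,30.5,11.5)))
print("flange",ex(circ(C,18,17)))
for dy in(0,.7):
  rc=p+120*tx+dy*ty
  for z in(48.1-9.6+13,48.1-9.6):
    h=[[*(rc+14.72*(np.cos(np.radians(a))*tx+np.sin(np.radians(a))*ty))[:2],z] for a in(90,-90,150,-150)]
    print("hole",dy,z,cr(h).tolist(), "outer",ex(circ(rc,z,19.5)))
```

```text
bolt top ('L', array([214., 125.]), 'R', array([549., 158.]), 'B', array([367., 320.]))
flange ('L', array([151., 163.]), 'R', array([614., 208.]), 'B', array([363., 430.]))
hole 0 51.5 [[635.0, 53.0], [146.0, 53.0], [510.0, 279.0], [270.0, 279.0]] outer ('L', array([67., 22.]), 'R', array([712.,  86.]), 'B', array([362., 394.]))
hole 0 38.5 [[617.0, 111.0], [165.0, 111.0], [502.0, 319.0], [280.0, 319.0]] outer ('L', array([93., 82.]), 'R', array([688., 140.]), 'B', array([365., 425.]))
hole 0.7 51.5 [[646.0, 53.0], [157.0, 53.0], [522.0, 279.0], [282.0, 279.0]] outer ('L', array([79., 22.]), 'R', array([723.,  86.]), 'B', array([373., 394.]))
hole 0.7 38.5 [[627.0, 111.0], [176.0, 111.0], [513.0, 319.0], [291.0, 319.0]] outer ('L', array([103.,  82.]), 'R', array([699., 141.]), 'B', array([375., 425.]))
```

Call:
send_rows(
  plan=[
    [0,0,0,0.0003,-0.001,0.002,0.01],
    [0,0,0,0,0,0.002,0.01],
    [0,0,0,0,0,0.002,0.01],
    [0,0,0,0,0,0.002,0.01],
    [0,0,0,0,0,0.001,0.01],
    [0,0,0,0,0,0.001,0.01],
    [0,0,0,0,0,0.001,0.01],
    [0,0,0,0,0,0.001,0.01],
    [0,0,0,0,0,0,0.01],
  ],
)

```text
t: 7.9
eef_pos: [561.7, -4.2, 35.5]
tcp_rot: [-2.403, -2.023, 0.0]
force: [-0.3, -0.4, -3.5]
gripper_width: 15.6
grip_force: 30.0
```

```bash
cat > q.py <<'E'
from h import *
p,Rt,st=pose();print(p.round(1),round(yaw(Rt),2),st["t"],"F",st["force"].round(2),"M",st["moment"].round(3),st["gripper_width"].round(2))
E
python3 q.py
```

```text
Traceback (most recent call last):
  File "q.py", line 2, in <module>
    p,Rt,st=pose();print(p.round(1),round(yaw(Rt),2),st["t"],"F",st["force"].round(2),"M",st["moment"].round(3),st["gripper_width"].round(2))
                                                                                                                ^^^^^^^^^^^^^^^^^^^^^^^^^
AttributeError: 'float' object has no attribute 'round'
```

Call:
send_rows(
  plan=[
    [0,0,0,0,0,0.001,0.01],
    [0,0,0,0,0,0.001,0.01],
    [0,0,0,0,0,0.001,0.01],
    [0,0,0,0,0,0.001,0.01],
    [0,0,0,0,0,0,0.01],
  ],
)

```text
t: 8.4
eef_pos: [561.7, -4.1, 31.5]
tcp_rot: [-2.403, -2.024, 0.0]
force: [0.9, -0.1, -2.6]
gripper_width: 15.6
grip_force: 30.0
```

```bash
sed -i 's/st\["gripper_width"\].round(2)/st["gripper_width"]/' q.py; python3 q.py
```

```text
[561.7  -4.1  31.5] 80.2 8.4 F [ 0.9  -0.14 -2.61] M [-0.038  0.078  0.024] 15.58836080509056
```

Call:
send_rows(
  plan=[
    [0,0,0,0,0,0.001,0.01],
    [0,0,0,0,0,0.001,0.01],
    [0,0,0,0,0,0.001,0.01],
    [0,0,0,0,0,0.0005,0.01],
    [0,0,0,0,0,0,0.01],
  ],
)

```text
t: 8.9
eef_pos: [561.8, -4.2, 28.0]
tcp_rot: [-2.403, -2.023, 0.0]
force: [-0.5, -0.5, -4.1]
gripper_width: 15.7
grip_force: 30.0
```

```bash
python3 q.py
```

```text
[561.8  -4.2  28. ] 80.2 8.9 F [-0.47 -0.48 -4.05] M [-0.037  0.134 -0.03 ] 15.675158362394903
```

Call:
send_rows(
  plan=[
    [0,0,0.05,0.00015,-0.006,0,0.01],
    [0,0,0.05,0.00015,-0.006,0,0.01],
    [0,0,0.05,0.00015,-0.006,0,0.01],
    [0,0,0.05,0.00015,-0.006,0,0.01],
    [0,0,0.05,0.00015,-0.006,0,0.01],
  ],
)

```text
t: 9.4
eef_pos: [533.9, 4.6, 28.4]
tcp_rot: [2.637, 1.705, 0.002]
force: [1.7, -0.2, -3.6]
gripper_width: 16.0
grip_force: 30.0
```

```bash
python3 q.py
```

```text
[533.9   4.6  28.4] 65.77 9.4 F [ 1.68 -0.24 -3.55] M [-0.064 -0.226  0.071] 15.950651556395005
```

Call:
send_rows(
  plan=[
    [0,0,0.05,0.00015,-0.006,0,0.01],
    [0,0,0.05,0.00015,-0.006,0,0.01],
    [0,0,0.05,0.00015,-0.006,0,0.01],
    [0,0,0.05,0.00015,-0.006,0,0.01],
    [0,0,0.05,0.00015,-0.006,0,0.01],
    [0,0,0.05,0.00015,-0.006,0,0.01],
    [0,0,0.05,0.00015,-0.006,0,0.01],
    [0,0,0.05,0.00015,-0.006,0,0.01],
    [0,0,0,0,0,0,0.01],
  ],
)

```text
t: 10.3
eef_pos: [494.8, 32.6, 28.3]
tcp_rot: [2.923, 1.15, 0.002]
force: [1.3, 0.0, -4.1]
gripper_width: 15.8
grip_force: 30.0
```

```bash
python3 q.py
```

```text
[494.8  32.6  28.3] 42.97 10.3 F [ 1.32  0.04 -4.13] M [-0.238 -0.169 -0.147] 15.805979606777827
```

Call:
send_rows(
  plan=[
    [0,0,-0.06,0.0002,0.0072,0,0.01],
    [0,0,-0.06,0.0002,0.0072,0,0.01],
    [0,0,0,0,0,-0.005,0.01],
    [0,0,0,0,0,-0.008,0.01],
    [0,0,0,0,0,-0.008,0.01],
    [0,0,-0.105,0.00066,0.01258,0,0.01],
    [0,0,-0.105,0.00066,0.01258,0,0.01],
    [0,0,-0.105,0.00066,0.01258,0,0.01],
    [0,0,-0.105,0.00066,0.01258,0,0.01],
    [0,0,-0.105,0.00066,0.01258,0,0.01],
    [0,0,-0.105,0.00066,0.01258,0,0.01],
    [0,0,-0.105,0.00066,0.01258,0,0.01],
    [0,0,-0.105,0.00066,0.01258,0,0.01],
    [0,0,-0.105,0.00066,0.01258,0,0.01],
    [0,0,-0.105,0.00066,0.01258,0,0.01],
    [0,0,0,0,0,0,0.01],
    [0,0,0,0,0,0,0.01],
  ],
)

```text
t: 12.0
eef_pos: [622.4, 1.1, 49.2]
tcp_rot: [-1.805, -2.571, 0.001]
force: [0.1, -0.2, -4.2]
gripper_width: 15.5
grip_force: 30.0
```

```bash
python3 q.py; python3 -c "
from h import *
for n in range(1):
  p,Rt,st=pose();print(p+Rt.apply([120,0,0]))"
```

```text
[622.4   1.1  49.2] 109.84 12.0 F [ 0.07 -0.21 -4.2 ] M [-0.102  0.076 -0.018] 15.460982303547908
[581.71218512 114.01024604  49.20390706]
```

Call:
send_rows(
  plan=[
    [0,0,0,-0.0002,0.0002,0.004,0.01],
    [0,0,0,0,0,0.003,0.01],
    [0,0,0,0,0,0.001,0.01],
    [0,0,0,0,0,0.001,0.01],
    [0,0,0,0,0,0.001,0.01],
    [0,0,0,0,0,0.001,0.01],
    [0,0,0,0,0,0.001,0.01],
    [0,0,0,0,0,0.001,0.01],
    [0,0,0,0,0,0,0.01],
  ],
)

```text
t: 12.9
eef_pos: [623.4, 1.1, 36.0]
tcp_rot: [-1.802, -2.573, 0.0]
force: [-0.8, -0.6, -3.1]
gripper_width: 15.3
grip_force: 30.0
```

```bash
python3 q.py
```

```text
[623.4   1.1  36. ] 109.99 12.9 F [-0.77 -0.64 -3.05] M [-0.006  0.045  0.022] 15.340563843144182
```

Call:
send_rows(
  plan=[
    [0,0,0,0,0,0.002,0.01],
    [0,0,0,0,0,0.002,0.01],
    [0,0,0,0,0,0.002,0.01],
    [0,0,0,0,0,0.0015,0.01],
    [0,0,0,0,0,0,0.01],
    [0,0,0.05,0.00015,-0.006,0,0.01],
    [0,0,0.05,0.00015,-0.006,0,0.01],
    [0,0,0.05,0.00015,-0.006,0,0.01],
    [0,0,0.05,0.00015,-0.006,0,0.01],
    [0,0,0.05,0.00015,-0.006,0,0.01],
  ],
)

```text
t: 13.9
eef_pos: [594.8, -5.3, 28.8]
tcp_rot: [2.11, 2.326, 0.002]
force: [-0.1, 0.5, -4.1]
gripper_width: 15.5
grip_force: 30.0
```

```bash
python3 q.py
```

```text
[594.8  -5.3  28.8] 95.58 13.9 F [-0.11  0.54 -4.12] M [ 0.08  -0.209  0.083] 15.463929568590597
```

Call:
send_rows(
  plan=[
    [0,0,0.05,0.00015,-0.006,0,0.01],
    [0,0,0.05,0.00015,-0.006,0,0.01],
    [0,0,0.05,0.00015,-0.006,0,0.01],
  ],
)

```text
t: 14.2
eef_pos: [576.9, -5.8, 28.9]
tcp_rot: [2.278, 2.162, 0.002]
force: [0.8, -0.0, -3.9]
gripper_width: 16.0
grip_force: 30.0
```

```bash
python3 q.py
```

```text
[576.9  -5.8  28.9] 86.99 14.2 F [ 0.83 -0.   -3.94] M [ 0.038 -0.201  0.067] 15.982905391032324
```

Call:
send_rows(
  plan=[
    [0,0,0.05,0.00015,-0.006,0,0.01],
    [0,0,0.05,0.00015,-0.006,0,0.01],
    [0,0,0.05,0.00015,-0.006,0,0.01],
    [0,0,0.05,0.00015,-0.006,0,0.01],
    [0,0,0.05,0.00015,-0.006,0,0.01],
    [0,0,0.05,0.00015,-0.006,0,0.01],
    [0,0,0.05,0.00015,-0.006,0,0.01],
    [0,0,0.05,0.00015,-0.006,0,0.01],
    [0,0,0.05,0.00015,-0.006,0,0.01],
  ],
)

```text
t: 15.1
eef_pos: [525.4, 8.8, 29.0]
tcp_rot: [2.703, 1.599, 0.002]
force: [1.9, 0.8, -5.3]
gripper_width: 15.8
grip_force: 30.0
```

```bash
cat > m.py <<'E'
from h import *
import sys
A=[]
for i in range(int(sys.argv[1]) if len(sys.argv)>1 else 1):
    if i: eyes.snapshot("wrist")
    p,Rt,st=pose();B=np.array([583,114.]);d=(p[:2]-B)/1000;F=st["force"];M=st["moment"]
    A.append([*p,yaw(Rt),*F,*M,d[0]*F[1]-d[1]*F[0],d[0]*F[1]-d[1]*F[0]+M[2],np.hypot(*d)*1000])
A=np.array(A);print("t",st["t"],"p,yaw,F,M,rxF,tau,rad\n",A.mean(0).round(3),"\nsd",A.std(0)[-3:].round(3))
E
python3 m.py 6
```

```text
t 15.35 p,yaw,F,M,rxF,tau,rad
 [ 5.25115e+02  8.91000e+00  2.88250e+01  6.12810e+01  9.65000e-01
 -1.23000e-01 -4.24800e+00 -1.06000e-01 -1.09000e-01 -3.00000e-03
  1.09000e-01  1.05000e-01  1.19978e+02] 
sd [0.05  0.084 0.029]
```

Call:
send_rows(
  plan=[
    [0,0,0,-0.001,0,0,0.01],
    [0,0,0,-0.0005,0,0,0.01],
    [0,0,0,0,0,0,0.01],
  ],
)

```text
t: 15.65
eef_pos: [525.1, 8.7, 28.8]
tcp_rot: [-2.701, -1.602, -0.003]
force: [2.5, 3.7, -5.1]
gripper_width: 15.7
grip_force: 30.0
```

```bash
python3 m.py 4
```

```text
t 15.8 p,yaw,F,M,rxF,tau,rad
 [ 5.25129e+02  8.75200e+00  2.87740e+01  6.13560e+01  3.23600e+00
  4.27900e+00 -5.06200e+00  8.63000e-01 -5.69000e-01 -4.10000e-02
  9.30000e-02  5.20000e-02  1.20109e+02] 
sd [0.03  0.047 0.017]
```

Call:
send_rows(
  plan=[
    [0,0,0,0.0013,0,0,0.01],
    [0,0,0.035,0.0001,-0.0042,0,0.01],
    [0,0,0.035,0.0001,-0.0042,0,0.01],
    [0,0,0.03,0.0001,-0.0036,0,0.01],
  ],
)

```text
t: 16.2
eef_pos: [515.1, 14.9, 28.8]
tcp_rot: [2.78, 1.462, 0.002]
force: [2.9, 1.8, -4.9]
gripper_width: 15.7
grip_force: 30.0
```

Call:
send_rows(
  plan=[
    [0,0,0.012,0.0004,-0.0014,0,0.01],
    [0,0,0.012,0,-0.0014,0,0.01],
  ],
)

```text
t: 16.4
eef_pos: [512.8, 16.6, 28.7]
tcp_rot: [2.797, 1.43, 0.001]
force: [2.0, 0.9, -4.1]
gripper_width: 15.3
grip_force: 30.0
```

Call:
send_rows(
  plan=[
    [0,0,0.012,0,-0.0014,0,0.01],
    [0,0,0.012,0,-0.0014,0,0.01],
  ],
)

```text
t: 16.6
eef_pos: [510.3, 18.4, 28.7]
tcp_rot: [2.814, 1.396, 0.0]
force: [2.8, 0.9, -4.2]
gripper_width: 15.8
grip_force: 30.0
```

```bash
python3 m.py 1
```

```text
t 16.6 p,yaw,F,M,rxF,tau,rad
 [ 5.10344e+02  1.83830e+01  2.86690e+01  5.27600e+01  2.77100e+00
  9.43000e-01 -4.19600e+00  1.68000e-01 -4.79000e-01  1.30000e-02
  1.96000e-01  2.10000e-01  1.20090e+02] 
sd [0. 0. 0.]
```

Call:
send_rows(
  plan=[
    [0,0,0.013,0,-0.0016,0,0.01],
    [0,0,0.013,0.0001,-0.0016,0,0.01],
  ],
)

```text
t: 16.8
eef_pos: [507.7, 20.4, 28.6]
tcp_rot: [2.832, 1.359, 0.0]
force: [1.0, 1.6, -4.1]
gripper_width: 15.1
grip_force: 30.0
```

Call:
send_rows(
  plan=[
    [0,0,0.013,0,-0.0016,0,0.01],
    [0,0,0.013,0.0001,-0.0016,0,0.01],
  ],
)

```text
t: 17.0
eef_pos: [505.2, 22.5, 28.6]
tcp_rot: [2.85, 1.321, 0.0]
force: [1.7, 0.3, -3.4]
gripper_width: 15.7
grip_force: 30.0
```

Call:
send_rows(
  plan=[
    [0,0,0.015,0,-0.0018,0,0.01],
    [0,0,0.013,0.0001,-0.0016,0,0.01],
  ],
)

```text
t: 17.2
eef_pos: [502.7, 24.8, 28.6]
tcp_rot: [2.868, 1.281, -0.0]
force: [2.0, -0.6, -3.6]
gripper_width: 15.3
grip_force: 30.0
```

Call:
send_rows(
  plan=[
    [0,0,0.015,0,-0.0018,0,0.01],
    [0,0,0.013,0.0001,-0.0016,0,0.01],
  ],
)

```text
t: 17.4
eef_pos: [500.1, 27.0, 28.6]
tcp_rot: [2.886, 1.241, -0.0]
force: [2.1, -0.7, -3.6]
gripper_width: 15.6
grip_force: 30.0
```

Call:
send_rows(
  plan=[
    [0,0,0.015,0,-0.0018,0,0.01],
    [0,0,0.013,0.0001,-0.0016,0,0.01],
  ],
)

```text
t: 17.6
eef_pos: [497.7, 29.5, 28.6]
tcp_rot: [2.903, 1.201, -0.0]
force: [1.7, -1.1, -3.5]
gripper_width: 15.8
grip_force: 30.0
```

```bash
python3 m.py 2
```

```text
t 17.65 p,yaw,F,M,rxF,tau,rad
 [ 4.97594e+02  2.95910e+01  2.85390e+01  4.49300e+01  1.64000e+00
 -1.38500e+00 -3.43700e+00 -3.55000e-01 -3.48000e-01 -8.40000e-02
  2.57000e-01  1.72000e-01  1.20080e+02] 
sd [0.022 0.041 0.001]
```

Call:
send_rows(
  plan=[
    [0,0,-0.06,0.0002,0.0072,0,0.01],
    [0,0,-0.06,0.0002,0.0072,0,0.01],
    [0,0,0,0,0,-0.005,0.01],
    [0,0,0,0,0,-0.008,0.01],
    [0,0,0,0,0,-0.008,0.01],
    [0,0,-0.105,0.00066,0.01258,0,0.01],
    [0,0,-0.105,0.00066,0.01258,0,0.01],
    [0,0,-0.105,0.00066,0.01258,0,0.01],
    [0,0,-0.105,0.00066,0.01258,0,0.01],
    [0,0,-0.105,0.00066,0.01258,0,0.01],
    [0,0,-0.105,0.00066,0.01258,0,0.01],
    [0,0,-0.105,0.00066,0.01258,0,0.01],
    [0,0,-0.105,0.00066,0.01258,0,0.01],
    [0,0,-0.105,0.00066,0.01258,0,0.01],
    [0,0,-0.105,0.00066,0.01258,0,0.01],
    [0,0,0,0,0,0,0.01],
    [0,0,0,0,0,0,0.01],
  ],
)

```text
t: 19.35
eef_pos: [626.9, 3.3, 49.6]
tcp_rot: [-1.758, -2.602, 0.001]
force: [-0.7, -0.6, -3.5]
gripper_width: 15.5
grip_force: 30.0
```

```bash
python3 m.py 4; python3 -c "
from h import *
p,Rt,st=pose();print(p+Rt.apply([120,0,0]))"
```

```text
t 19.5 p,yaw,F,M,rxF,tau,rad
 [ 6.26781e+02  3.15000e+00  4.95790e+01  1.11928e+02 -3.45000e-01
 -2.52000e-01 -3.61100e+00 -5.80000e-02  6.50000e-02  5.00000e-03
 -4.90000e-02 -4.40000e-02  1.19183e+02] 
sd [0.036 0.045 0.083]
[581.98598163 114.3913542   49.56816623]
```

Call:
send_rows(
  plan=[
    [0,0,0,-0.0005,0.0002,0.004,0.01],
    [0,0,0,0,0,0.003,0.01],
    [0,0,0,0,0,0.001,0.01],
    [0,0,0,0,0,0.001,0.01],
    [0,0,0,0,0,0.001,0.01],
    [0,0,0,0,0,0.001,0.01],
    [0,0,0,0,0,0.001,0.01],
    [0,0,0,0,0,0.001,0.01],
    [0,0,0,0,0,0,0.01],
  ],
)

```text
t: 20.4
eef_pos: [628.1, 2.9, 36.5]
tcp_rot: [-1.755, -2.605, 0.0]
force: [-0.7, 0.5, -2.9]
gripper_width: 15.4
grip_force: 30.0
```

Call:
send_rows(
  plan=[
    [0,0,0,0,0,0.002,0.01],
    [0,0,0,0,0,0.002,0.01],
    [0,0,0,0,0,0.002,0.01],
    [0,0,0,0,0,0.0015,0.01],
    [0,0,0,0,0,0,0.01],
    [0,0,0.05,0.00015,-0.006,0,0.01],
    [0,0,0.04,0.0001,-0.0048,0,0.01],
    [0,0,0.025,0,-0.003,0,0.01],
    [0,0,0,0,0,0,0.01],
  ],
)

```text
t: 21.3
eef_pos: [615.0, -1.5, 29.2]
tcp_rot: [1.903, 2.5, 0.0]
force: [1.0, 0.3, -4.8]
gripper_width: 15.8
grip_force: 30.0
```

```bash
python3 m.py 3
```

```text
t 21.4 p,yaw,F,M,rxF,tau,rad
 [ 6.15121e+02 -1.42000e+00  2.91680e+01  1.05491e+02  2.75000e-01
  6.19000e-01 -3.98900e+00  8.00000e-03  1.23000e-01  5.90000e-02
  5.20000e-02  1.11000e-01  1.19806e+02] 
sd [0.049 0.045 0.01 ]
```

Call:
send_rows(
  plan=[
    [0,0,0.015,0,-0.0018,0.0005,0.01],
    [0,0,0.015,0.0001,-0.0018,0,0.01],
  ],
)

```text
t: 21.6
eef_pos: [611.9, -2.3, 28.7]
tcp_rot: [1.94, 2.47, 0.001]
force: [-0.3, 0.5, -3.7]
gripper_width: 15.5
grip_force: 30.0
```

Call:
send_rows(
  plan=[
    [0,0,0.015,0,-0.0018,0,0.01],
    [0,0,0.015,0.0001,-0.0018,0,0.01],
  ],
)

```text
t: 21.8
eef_pos: [608.3, -3.2, 28.8]
tcp_rot: [1.978, 2.44, 0.001]
force: [0.1, 0.4, -2.7]
gripper_width: 15.8
grip_force: 30.0
```

Call:
send_rows(
  plan=[
    [0,0,0.015,0,-0.0018,0,0.01],
    [0,0,0.015,0.0001,-0.0018,0,0.01],
  ],
)

```text
t: 22.0
eef_pos: [604.7, -3.9, 28.7]
tcp_rot: [2.014, 2.41, 0.0]
force: [1.6, -0.5, -3.2]
gripper_width: 15.3
grip_force: 30.0
```

```bash
python3 m.py 1
```

```text
t 22.0 p,yaw,F,M,rxF,tau,rad
 [ 6.04666e+02 -3.93800e+00  2.87000e+01  1.00232e+02  1.59600e+00
 -5.19000e-01 -3.21300e+00  8.70000e-02 -6.80000e-02  1.19000e-01
  1.77000e-01  2.96000e-01  1.19912e+02] 
sd [0. 0. 0.]
```

Driving again, so I'll continue in small steps.

Call:
send_rows(
  plan=[
    [0,0,0.014,0,-0.0017,0,0.01],
    [0,0,0.014,0.0001,-0.0017,0,0.01],
  ],
)

```text
t: 22.2
eef_pos: [601.3, -4.5, 28.7]
tcp_rot: [2.048, 2.382, 0.0]
force: [0.6, 0.0, -3.0]
gripper_width: 15.8
grip_force: 30.0
```

Call:
send_rows(
  plan=[
    [0,0,0.014,0,-0.0017,0,0.01],
    [0,0,0.014,0.0001,-0.0017,0,0.01],
  ],
)

```text
t: 22.4
eef_pos: [597.9, -4.9, 28.7]
tcp_rot: [2.081, 2.353, 0.0]
force: [0.1, -0.8, -3.0]
gripper_width: 16.0
grip_force: 30.0
```

Call:
send_rows(
  plan=[
    [0,0,0.015,0,-0.0018,0,0.01],
    [0,0,0.015,0.0001,-0.0018,0,0.01],
  ],
)

```text
t: 22.6
eef_pos: [594.3, -5.4, 28.7]
tcp_rot: [2.116, 2.321, 0.0]
force: [1.6, -1.2, -3.4]
gripper_width: 15.7
grip_force: 30.0
```

Call:
send_rows(
  plan=[
    [0,0,0.015,0,-0.0018,0,0.01],
    [0,0,0.015,0.0001,-0.0018,0,0.01],
  ],
)

```text
t: 22.8
eef_pos: [590.7, -5.6, 28.7]
tcp_rot: [2.151, 2.289, -0.0]
force: [1.2, -2.3, -2.3]
gripper_width: 16.1
grip_force: 30.0
```

Call:
send_rows(
  plan=[
    [0,0,0.015,-0.0003,-0.0018,0,0.01],
    [0,0,0.015,0,-0.0018,0,0.01],
  ],
)

```text
t: 23.0
eef_pos: [587.0, -5.8, 28.6]
tcp_rot: [2.185, 2.257, 0.0]
force: [0.7, -1.8, -2.5]
gripper_width: 15.8
grip_force: 30.0
```

Call:
send_rows(
  plan=[
    [0,0,0.015,-0.0003,-0.0018,0,0.01],
    [0,0,0.015,0,-0.0018,0,0.01],
  ],
)

```text
t: 23.2
eef_pos: [583.4, -5.9, 28.6]
tcp_rot: [-2.218, -2.224, -0.0]
force: [0.7, -1.4, -2.9]
gripper_width: 15.9
grip_force: 30.0
```

Call:
send_rows(
  plan=[
    [0,0,0.015,-0.0002,-0.0018,0,0.01],
    [0,0,0.015,0,-0.0018,0,0.01],
  ],
)

```text
t: 23.4
eef_pos: [579.8, -5.9, 28.6]
tcp_rot: [-2.251, -2.191, -0.0]
force: [1.2, -0.2, -3.2]
gripper_width: 15.8
grip_force: 30.0
```

Call:
send_rows(
  plan=[
    [0,0,0.015,0,-0.0018,0,0.01],
    [0,0,0.015,0.0001,-0.0018,0,0.01],
  ],
)

```text
t: 23.6
eef_pos: [576.2, -5.8, 28.6]
tcp_rot: [-2.284, -2.157, -0.0]
force: [0.5, -0.4, -3.8]
gripper_width: 15.8
grip_force: 30.0
```

```bash
python3 m.py 1
```

```text
t 23.6 p,yaw,F,M,rxF,tau,rad
 [ 5.76183e+02 -5.75600e+00  2.86090e+01  8.67290e+01  5.01000e-01
 -4.24000e-01 -3.83900e+00 -2.60000e-02 -2.67000e-01  1.70000e-02
  6.30000e-02  8.00000e-02  1.19949e+02] 
sd [0. 0. 0.]
```

Call:
send_rows(
  plan=[
    [0,0,0.015,0,-0.0018,0,0.01],
    [0,0,0.015,0.0001,-0.0018,0,0.01],
  ],
)

```text
t: 23.8
eef_pos: [572.6, -5.5, 28.6]
tcp_rot: [-2.316, -2.122, -0.0]
force: [1.6, -0.3, -2.5]
gripper_width: 15.9
grip_force: 30.0
```

Call:
send_rows(
  plan=[
    [0,0,0.015,0,-0.0018,0,0.01],
    [0,0,0.015,0.0001,-0.0018,0,0.01],
  ],
)

```text
t: 24.0
eef_pos: [569.0, -5.1, 28.6]
tcp_rot: [-2.348, -2.087, -0.0]
force: [1.7, -0.4, -3.5]
gripper_width: 15.9
grip_force: 30.0
```

Call:
send_rows(
  plan=[
    [0,0,0.015,0,-0.0018,0,0.01],
    [0,0,0.015,0.0001,-0.0018,0,0.01],
  ],
)

```text
t: 24.2
eef_pos: [565.4, -4.7, 28.6]
tcp_rot: [-2.379, -2.052, -0.0]
force: [1.7, -0.8, -3.6]
gripper_width: 15.4
grip_force: 30.0
```

Call:
send_rows(
  plan=[
    [0,0,0.015,0,-0.0018,0,0.01],
    [0,0,0.015,0.0001,-0.0018,0,0.01],
  ],
)

```text
t: 24.4
eef_pos: [561.9, -4.2, 28.6]
tcp_rot: [2.409, 2.016, 0.0]
force: [1.8, -0.5, -2.7]
gripper_width: 15.7
grip_force: 30.0
```

Call:
send_rows(
  plan=[
    [0,0,0.015,0,-0.0018,0,0.01],
    [0,0,0.015,0.0001,-0.0018,0,0.01],
  ],
)

```text
t: 24.6
eef_pos: [558.4, -3.5, 28.6]
tcp_rot: [2.439, 1.979, -0.0]
force: [1.6, -0.4, -2.9]
gripper_width: 15.6
grip_force: 30.0
```

Call:
send_rows(
  plan=[
    [0,0,0.015,0,-0.0018,0,0.01],
    [0,0,0.015,0.0001,-0.0018,0,0.01],
  ],
)

```text
t: 24.8
eef_pos: [554.9, -2.7, 28.6]
tcp_rot: [2.469, 1.943, -0.0]
force: [1.0, -1.4, -2.6]
gripper_width: 15.8
grip_force: 30.0
```

Call:
send_rows(
  plan=[
    [0,0,0.015,0,-0.0018,0,0.01],
    [0,0,0.015,0,-0.0018,0,0.01],
  ],
)

```text
t: 25.0
eef_pos: [551.4, -1.8, 28.6]
tcp_rot: [2.498, 1.905, -0.0]
force: [1.2, -1.2, -2.7]
gripper_width: 15.7
grip_force: 30.0
```

Call:
send_rows(
  plan=[
    [0,0,0.014,0,-0.0017,0,0.01],
    [0,0,0.014,0,-0.0017,0,0.01],
  ],
)

```text
t: 25.2
eef_pos: [548.1, -0.8, 28.6]
tcp_rot: [2.524, 1.87, -0.0]
force: [1.3, -1.3, -2.6]
gripper_width: 15.5
grip_force: 30.0
```

Call:
send_rows(
  plan=[
    [0,0,0.014,0,-0.0017,0,0.01],
    [0,0,0.014,0,-0.0017,0,0.01],
  ],
)

```text
t: 25.4
eef_pos: [544.9, 0.2, 28.6]
tcp_rot: [2.55, 1.835, -0.0]
force: [1.8, -1.7, -3.1]
gripper_width: 15.6
grip_force: 30.0
```

Call:
send_rows(
  plan=[
    [0,0,0.014,-0.0001,-0.0017,0,0.01],
    [0,0,0.014,0,-0.0017,0,0.01],
  ],
)

```text
t: 25.6
eef_pos: [541.7, 1.3, 28.6]
tcp_rot: [2.575, 1.799, 0.0]
force: [0.8, -1.5, -2.4]
gripper_width: 15.5
grip_force: 30.0
```

```bash
python3 m.py 1
```

```text
t 25.6 p,yaw,F,M,rxF,tau,rad
 [ 5.41666e+02  1.32600e+00  2.86100e+01  6.98710e+01  7.53000e-01
 -1.50900e+00 -2.38500e+00 -3.32000e-01 -1.51000e-01  7.40000e-02
  1.47000e-01  2.21000e-01  1.20017e+02] 
sd [0. 0. 0.]
```

Call:
send_rows(
  plan=[
    [0,0,0.016,-0.0001,-0.0019,0,0.01],
    [0,0,0.016,0,-0.0019,0,0.01],
  ],
)

```text
t: 25.8
eef_pos: [538.1, 2.7, 28.6]
tcp_rot: [-2.604, -1.758, -0.0]
force: [1.5, -1.2, -2.6]
gripper_width: 15.4
grip_force: 30.0
```

Call:
send_rows(
  plan=[
    [0,0,0.016,-0.0001,-0.0019,0,0.01],
    [0,0,0.016,0,-0.0019,0,0.01],
  ],
)

```text
t: 26.0
eef_pos: [534.9, 4.0, 28.7]
tcp_rot: [2.631, 1.716, 0.001]
force: [1.9, -0.6, -3.4]
gripper_width: 15.5
grip_force: 30.0
```

Call:
send_rows(
  plan=[
    [0,0,0.01,0,-0.0012,0,0.01],
    [0,0,0.01,0,-0.0012,0,0.01],
  ],
)

```text
t: 26.2
eef_pos: [533.0, 4.9, 28.8]
tcp_rot: [2.647, 1.69, 0.001]
force: [2.8, -2.3, -4.6]
gripper_width: 15.4
grip_force: 30.0
```

```bash
python3 m.py 2
```

```text
t 26.25 p,yaw,F,M,rxF,tau,rad
 [ 5.32883e+02  4.95100e+00  2.87510e+01  6.50920e+01  2.56700e+00
 -1.72300e+00 -4.20100e+00 -3.54000e-01 -6.78000e-01  1.71000e-01
  3.66000e-01  5.37000e-01  1.20014e+02] 
sd [0.053 0.087 0.006]
```

Call:
send_rows(
  plan=[
    [0,0,0.004,0,-0.0005,0,0.01],
    [0,0,0,0,0,0,0.01],
  ],
)

```text
t: 26.45
eef_pos: [532.5, 5.1, 28.7]
tcp_rot: [2.651, 1.685, 0.001]
force: [3.7, -1.4, -3.5]
gripper_width: 15.6
grip_force: 30.0
```

```bash
python3 m.py 12
```

```text
t 27.0 p,yaw,F,M,rxF,tau,rad
 [ 5.32346e+02  5.15200e+00  2.86970e+01  6.49000e+01  4.04100e+00
 -1.02300e+00 -3.42500e+00 -2.64000e-01 -9.00000e-01  1.38000e-01
  4.92000e-01  6.30000e-01  1.20057e+02] 
sd [0.046 0.051 0.017]
```

Call:
send_rows(
  plan=[
    [0,0,0.0015,0,-0.0002,0,0.01],
    [0,0,0,0,0,0,0.01],
    [0,0,0,0,0,0,0.01],
    [0,0,0,0,0,0,0.01],
    [0,0,0,0,0,0,0.01],
    [0,0,0,0,0,0,0.01],
  ],
)

```text
t: 27.6
eef_pos: [531.9, 5.3, 28.6]
tcp_rot: [2.652, 1.684, 0.001]
force: [4.9, -0.2, -3.7]
gripper_width: 15.5
grip_force: 30.0
```

```bash
python3 m.py 6
```

```text
t 27.85 p,yaw,F,M,rxF,tau,rad
 [ 5.31934e+02  5.30000e+00  2.86290e+01  6.48180e+01  4.92800e+00
 -8.10000e-02 -3.16200e+00 -1.11000e-01 -1.17000e+00  6.20000e-02
  5.40000e-01  6.02000e-01  1.20098e+02] 
sd [0.038 0.039 0.008]
```

The snug torque is about 0.60 N m and has been held. Next I'll relieve the ring, lift it off and move away.

Call:
send_rows(
  plan=[
    [0,0,-0.065,0.0002,0.0078,0,0.01],
    [0,0,-0.07,0.0003,0.0084,0,0.01],
    [0,0,0,0,0,-0.003,0.01],
    [0,0,0,0,0,-0.006,0.01],
    [0,0,0,0,0,-0.01,0.01],
    [0,0,0,0,0,-0.025,0.01],
    [0,0,0,0,0,-0.03,0.01],
    [0,0,0,0,0,-0.021,0.01],
    [0,0,0,0,0,0,0.01],
  ],
)

```text
t: 28.75
eef_pos: [546.9, -0.7, 125.7]
tcp_rot: [2.533, 1.858, 0.003]
force: [0.3, -1.0, -3.9]
gripper_width: 15.6
grip_force: 30.0
```

```bash
python3 q.py
```

```text
[546.9  -0.7 125.7] 72.54 28.75 F [ 0.33 -0.98 -3.94] M [-0.033  0.049  0.028] 15.61633480767543
```

Call:
send_rows(
  plan=[
    [0,0,-0.05,-0.032,0,0,0.01],
    [0,0,-0.05,-0.032,-0.0014,0,0.01],
    [0,0,-0.05,-0.0317,-0.003,0,0.01],
    [0,0,-0.05,-0.0315,-0.0046,0,0.01],
    [0,0,-0.05,-0.0312,-0.0061,0,0.01],
    [0,0,-0.05,-0.031,-0.0077,0,0.01],
    [0,0,-0.05,-0.0305,-0.0092,0,0.01],
    [0,0,-0.05,-0.03,-0.0108,0,0.01],
    [0,0,-0.047,-0.0294,-0.0123,0,0.01],
    [0,0,0,0,0,0.03,0.01],
    [0,0,0,0,0,0.03,0.01],
    [0,0,0,0,0,0.025,0.01],
    [0,0,0,0,0,0.012,0.01],
    [0,0,0,0,0,0,0.01],
    [0,0,0,0,0,0,0.01],
  ],
)

```text
t: 30.25
eef_pos: [461.6, -274.9, 26.6]
tcp_rot: [-2.057, -2.373, 0.001]
force: [-0.0, -0.3, -3.0]
gripper_width: 15.9
grip_force: 30.0
```

```bash
python3 q.py;python3 -c "
from h import *
s=eyes.snapshot('wrist');save(s,'w4.png',None,1.5)
p,Rt,st=pose();print(p,Rt.apply([0,0,1]))"
```

```text
[ 461.6 -274.9   26.6] 98.14 30.25 F [-0.03 -0.33 -2.99] M [-0.069  0.049 -0.016] 15.88341818316133
[ 462.20023422 -274.99755221   27.07758114] [ 1.98636269e-04 -3.91417651e-05 -9.99999980e-01]
```

View pics/w4.png

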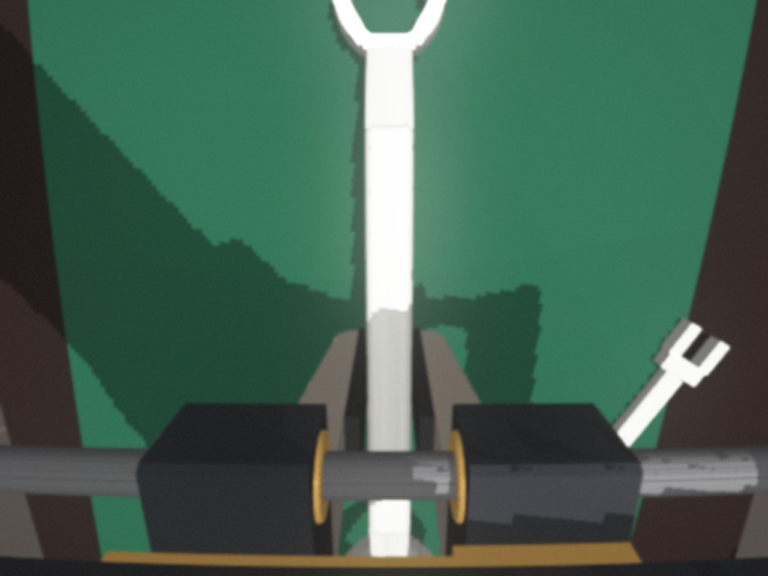

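The picture shows the wrench over the mat, straight in the fingers, with the small ring at about (390,0) and the spanner clear at (690,360).

Call:
send_rows(
  plan=[
    [0,0,0,0,0,0.003,0.01],
    [0,0,0,0,0,0.003,0.01],
    [0,0,0,0,0,0.003,0.01],
    [0,0,0,0,0,0.002,0.01],
    [0,0,0,0,0,0.001,0.01],
    [0,0,0,0,0,0.001,0.01],
    [0,0,0,0,0,0.0005,0.01],
    [0,0,0,0,0,0,0.01],
  ],
)

```text
t: 31.1
eef_pos: [462.2, -275.0, 13.1]
tcp_rot: [2.058, 2.374, 0.0]
force: [0.6, -1.6, -1.6]
gripper_width: 16.0
grip_force: 30.0
```

Contact is starting (fz went from −3.5 to −1.6 N). I'll go a little lower, settle, then open slowly.

Call:
send_rows(
  plan=[
    [0,0,0,0,0,0.0004,0.01],
    [0,0,0,0,0,0.0003,0.01],
    [0,0,0,0,0,0,0.01],
    [0,0,0,0,0,0,0.01],
  ],
)

```text
t: 31.5
eef_pos: [462.3, -275.1, 12.5]
tcp_rot: [2.058, 2.374, 0.0]
force: [0.5, -1.1, 0.6]
gripper_width: 16.0
grip_force: 30.0
```

Call:
send_rows(
  plan=[
    [0,0,0,0,0,0,0.02],
    [0,0,0,0,0,0,0.03],
    [0,0,0,0,0,0,0.05],
    [0,0,0,0,0,0,0.05],
    [0,0,0,0,0,0,0.05],
    [0,0,0,0,0,0,0.05],
    [0,0,0,0,0,0,0.05],
    [0,0,0,0,0,-0.01,0.05],
    [0,0,0,0,0,-0.03,0.05],
    [0,0,0,0,0,-0.04,0.05],
    [0,0,0,0,0,-0.04,0.05],
    [0,0,0,0,0,-0.03,0.05],
    [0,0,0,0,0,0,0.05],
    [0,0,0,0,0,0,0.05],
  ],
)

```text
t: 32.9
eef_pos: [462.4, -274.8, 163.1]
tcp_rot: [2.057, 2.373, 0.002]
force: [-0.0, -1.2, -0.7]
gripper_width: 50.2
grip_force: 0.0
```

```bash
python3 q.py
python3 - <<'E'
from h import *
a=eyes.snapshot('wrist');b=eyes.snapshot('scene')
c=np.hstack([cv2.resize(a["frame"],(400,300)),cv2.resize(b["frame"][140:290,120:320],(400,300))])[:,:,::-1]
cv2.imwrite("pics/w5.png",c)
E
```

```text
[ 462.4 -274.8  163.1] 98.18 32.9 F [-0.03 -1.19 -0.74] M [-0.095  0.054  0.039] 50.21138056132023
```

View pics/w5.png

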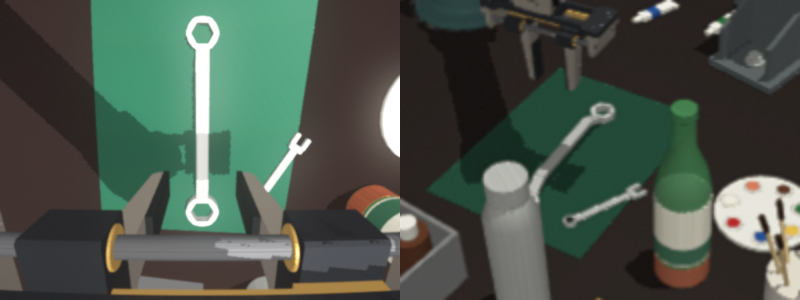

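The wrench lies flat on the mat with both rings on it, at (202,33) and (202,212) in the wrist view. The gripper is clear, so I'll hand the job in.

```bash
python3 -c "
from workcell import workorder
print(workorder.finish_job())"
```

```text
the job is handed in; nothing more can be done
None
```

The bolt was tightened to its stop in three strokes and held at about 0.6 N m, then the wrench was laid flat on the mat with both rings on it and the job handed in at about 33 s.

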